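# Close the gluing jig and nip up its two wedge clamps

## Robot

A 6-joint arm with a two-finger parallel gripper is mounted at the origin on the work surface. World frame = base frame: x ahead of the robot, y to its left, z up, the work surface at z = 0. Lengths are in m, angles in rad, forces in N, time in s.
With the tool pointing down it reaches from about 0.35 to 0.975 m from the base axis. Payload 17.4 kg.
Tool frame: the origin (TCP) lies between the finger pads; the fingertips stand ctrl.tip_extent ahead of it and the grasp point (between the pads) is the TCP (ctrl.tip_extent is the distance from the TCP to the fingertips, in m); x points along the fingers, y is the direction in which the jaws open and shut, and the axes are right-handed (so a half turn about x gives the same grasp; the last joint's range is limited). The gripper opens to 85 mm and grips with 20 to 120 N. Pads are 22 mm wide; open, the fingers measure 114 mm over their backs; the gripper's body (76 mm by 85 mm) begins 54 mm behind the grasp point. The pads swing forward as they close: fully open they stand 13 mm farther back than shut.
Start: joints at [-1.266, 0.116, 1.442, -0, 1.584, -0.038], TCP at [0.227, -0.636, 0.25] pointing down, gripper open.
Joint ranges: [-2.83, 2.83], [-0.83, 2.19], [0.07, 2.5], [-1.14, 4.28], [0.01, 3], [-2.97, 2.97]. Speed limits (rad/s): [1.89, 1.89, 2.22, 3.14, 3.14, 3.14].

## Interface

Orientations are given as [roll, pitch, yaw] about the fixed x, y, z axes, in that order (R = Rz(yaw) Ry(pitch) Rx(roll)).
In Python, from workcell import ctrl gives the robot as it stands.
- The arm moves only by the tool send_rows, never from a script. Its argument "commands" is a list that holds one entry, the list of rows, each a list of 7 numbers: the shift along the tool's x, y, z in units of 50 mm (1.0 is 50 mm), then the turn, a rotation vector about the tool's x, y, z in units of 5 degrees (1.0 is 5 degrees), then the opening, from -1 (shut) to 1 (fully open), so that 0 is half open. In form: [[[x, y, z, wx, wy, wz, fingers], ...]]. A call has 1 to 8 rows; each row shifts and turns the commanded pose from where the row before left it, along the tool's axes as they then stand; what a row does not reach is not made up. A row lasts 1/8 s, in which the tool goes at most 62.5 mm and 10.7 degrees, less where a joint would pass 70% of its speed; a pose out of reach is approached as far as the arm can. A call is refused whole if a number of a shift passes 1 or a number of a turn 1, either way. A call with a gripper value outside its range is refused whole. The fingers move at their own pace and stop on an object; "newtons" is the grip in N (left out, the last holds). Time passes only in rows, so rows that do not move let the fingers close. It gives the time, the measured TCP pose, the force and the opening at its end, in the units of the state.
- ctrl.read_state(): the state, without advancing time (a new reading comes with each control period).
- ctrl.get_image(name): name is "scene" or "top"; returns (picture, depth): 384x512x3 uint8, blue, green, red; 384x512 float32, m along the optical axis (not along the pixel's ray), 0 where there is no reading.
- ctrl.calibration(name): a dict with "mtx" (3x3 intrinsics, pixels), "k1" (the pictures are not rectified: a ray, as slopes to the right and down, at radius r is drawn at 1 + k1 r^2 times it, then the intrinsics apply), "extrinsics" (4x4, takes a point from camera to world coordinates). Camera axes: x right, y down, z forward; pixel columns grow to the right and rows downward; lengths in m; the calibration is good to about 2 mm. A picture is of the moment at which its call begins. calibration takes no time and is no camera call.
- ctrl.close_job(): hands the job in, once; it reports no verdict.
The state is a dict: "clock": time; "joint_positions": joint angles; "dq": joint speeds; "effort": joint torques, N m; "ee_pos": TCP position; "tcp_rot": TCP orientation; "contact_force": force on the tool from outside, world axes, zero at the start; "torque": the same for the moment, N m; "gripper_width": finger opening in m.
Only numpy, scipy, OpenCV 4.12 (cv2) and the standard library are available. Lean on these libraries where they do the work, as an engineer would, in place of code of your own. Each camera call takes 0.05 s, during which the arm holds its last target.

## Task

Three freshly glued sensor housings are lying in the gluing jig. Swing its hinged lid down onto them, then turn both yellow wedge clamps in over the lid's steel strikers until each has a snug grip on it, as you would feel with about 10 N of push on its black knob while it turns: a clamp that only rests there leaves a glue gap, and one that is forced cracks the shells. Leave both clamps tight and the other things on the bench where they are.

Things in the scene. Friction and masses are not known exactly. Their poses are not given: they have to be found in the camera images.
- jig: The gluing jig, screwed to the bench: brown base 250 (x) x 270 (y) x 40 mm high, carrying the lid. Origin: centre of its underside, on the bench; x from its near side (clamps) to its far side (lid hinge), y to its left, z up; turned by up to 0.25 rad. Three white oval housings (84 x 40 x 18 mm) lie in its nests, tops 58 mm above the bench, give or take 1.2 mm.
- lid (a joint): Opening angle (rad) of the lid about its hinge axis (along jig y). 0: level, on the housings (it really stops at -0.015 to 0.015, as they vary); grows as it opens up and away from the robot, to 1.25; starts at 0.75 to 1.1. The stiff hinge holds it at any angle; 1 to 7 N at the front edge move it.
- lid_hinge (a point): Middle of the lid's hinge axis: 100 mm beyond the jig's origin along jig x, 64 mm above the bench. The lid: aluminium frame with a clear window, 12 mm thick (6 mm above and below the axis), 188 mm wide, from 12 to 172 mm off the axis, 0.45 kg.
- lid_front (a point): Middle of the lid's front edge, on its upper (outer) face: 172 mm from the hinge axis, 6 mm above its plane; moves with the lid (70 mm above the bench when down). A black finger tab 44 mm wide sticks out 16 mm from the edge here. Two domed steel strikers, 10 mm high, stand on the front bar 160 mm from the axis and 80 mm left and right of the middle.
- left_screw: Left wedge clamp on its pivot bolt: yellow bar 132 x 22 x 9 mm, underside 84 mm above the bench (shimmed, 1 mm more or less), with a brass wedge 64 mm wide under its nose (56 mm from axis to tip), and an upright black knob on its tail. Origin: on the axis, 44 mm above the bench; axes as the jig's at any clamp angle. A right grip presses on the lid with 12 to 40 N (6 to 13 N of push).
- right_screw: Right wedge clamp, mirror image of the left. Both turn freely (1.4 N at the knob) until the wedge meets the striker of the closed lid, at 1 to 2.1 rad: this varies with housings and shims and has to be felt. Then the push climbs evenly, to 10 N 0.1 to 0.25 rad on. A clamp that bites locks itself: judge the push while it turns, as it sinks at rest.
- left_pivot (a point): Top of the left clamp's pivot bolt, on its axis, 104 mm above the bench: 100 mm from the jig's origin towards the near side, 80 mm to the left.
- right_pivot (a point): Top of the right clamp's pivot bolt, on its axis, 104 mm above the bench: 100 mm from the jig's origin towards the near side, 80 mm to the right.
- left_clamp (a joint): Turn angle (rad) of the left clamp. 0: tail and knob pointing straight out to the jig's left, nose inward along the lid's front edge. Grows (anticlockwise seen from above) as the knob comes round to the near (robot) side; at 1.57 the tail points to the near side and the nose lies square over the striker. Starts at -0.65 to -0.25; stops at -0.75 and 2.7. It stays where it is left.
- right_clamp (a joint): Turn angle (rad) of the right clamp. 0: tail and knob pointing straight out to the jig's right, nose inward along the lid's front edge. Grows (clockwise seen from above) as the knob comes round to the near (robot) side; at 1.57 the tail points to the near side and the nose lies square over the striker. Starts at -0.65 to -0.25; stops at -0.75 and 2.7. It stays where it is left.
- left_knob (a point): Middle of the top of the left clamp's knob, 126 mm above the bench, 65 mm from the pivot axis. The knob is an upright black cylinder 20 mm across and 30 mm high (96 to 126 mm above the bench). With the lid down nothing around its path stands higher than the clamp bar's top (94 mm) and the pivot bolt.
- right_knob (a point): Middle of the top of the right clamp's knob, 126 mm above the bench; the same as the left one.
- glue: White glue bottle with a red cap, 44 mm across, 115 mm tall, standing loose beside the jig, some 215 mm to one side of its middle. Origin: centre of its underside. Not to be disturbed.
- tape: Roll of amber tape lying flat, 90 mm across, 22 mm high, on the other side of the jig. Origin: centre of its underside. Not to be disturbed.
- half1: Loose white oval half-shell, 84 x 40 x 9 mm, lying on the mat close to the left side of the jig's near corner. Origin: centre of its underside; x along its length. Not to be disturbed.
- half2: Second loose half-shell, the same, close to the right side of the jig.
- half3: Third loose half-shell, the same, in front of the jig's near side.
- cutters: Side cutters with red handles, 145 mm long, lying on a sheet of paper at the left. Origin on the bench near the rivet. Not to be disturbed.
- driver: Screwdriver with a blue handle, 170 mm long, lying at the right. Not to be disturbed.

How it is judged:
On the way:
1. The lid is down on the housings, with no clamp on it yet (value of joint lid below 0.03 rad and contact force between each of left_screw, right_screw and jig below 3 N), for 0.2 s.
At the end, for the whole second after the job is handed in: The lid is down on the housings (lid angle under 0.03 rad), each wedge clamp, left to itself, presses on the lid with 12 to 40 N, the glue bottle stands, and every loose thing on the bench lies within 40 mm of where it was (value of joint lid below 0.03 rad and contact force between left_screw and jig between 12 and 40 N and contact force between right_screw and jig between 12 and 40 N and distance of each of glue, tape, half1, half2, half3, cutters, driver from where it was at the start of the episode below 0.04 m and angle between glue's own z axis and vertical below 0.2 rad); the robot touches nothing.
It fails at once if a clamp is forced: it presses on the lid with more than 55 N (contact force between any of left_screw, right_screw and jig above 55 N).
It fails at once if a loose thing on the bench is pushed more than 40 mm away or the glue bottle is knocked over (distance of any of glue, tape, half1, half2, half3, cutters, driver from where it was at the start of the episode above 0.04 m or angle between glue's own z axis and vertical above 0.5 rad).
It also fails if it takes over 61 s, if anything falls off the work surface, if the arm or the gripper's body presses on something with over 40 N, if the wrist force passes 120 N, or if a joint passes its speed limit or range.

## Working session

There is one attempt and no reset: what is moved stays moved. The work goes in short steps, Python scripts to look and compute and a tool call to move; the robot and the scene stay as the last step left them, time stands still between calls to the robot, and variables do not carry over. Pictures are saved under pics/ and viewed, and the job is handed in when it is done.

Besides the shell and the picture viewer there is one more tool, called after "Request:" as name(argument=value, ...), one argument or row to a line, values as JSON. send_rows: Moves the arm, as the interface text tells. Its arguments: {"type":"object","properties":{"commands":{"type":"array","items":{"type":"array","items":{"type":"array","items":{"type":"number"}}}},"newtons":{"type":"number"}},"required":["commands"]}

```bash
ls; mkdir -p pics
python3 - <<'E'
from workcell import ctrl
import cv2,numpy as np
print(ctrl.tip_extent, ctrl.read_state())
for n in("top","scene"):
    im,d=ctrl.get_image(n); cv2.imwrite(f"pics/{n}0.png",im); np.save(f"pics/{n}0.npy",d)
    print(ctrl.calibration(n))
E
```

```text
pics
0.019 {'clock': 0.0, 'joint_positions': array([-1.26577321e+00,  1.16467202e-01,  1.44228632e+00, -6.62126099e-06,
        1.58402137e+00, -3.78144909e-02]), 'dq': array([ 0.00075396, -0.0006144 , -0.00055169,  0.00012363, -0.00068227,
        0.00017575]), 'effort': array([-1.38525007e-03, -7.31990075e+01, -6.32484984e+01, -2.03623249e-04,
        6.37573350e-03,  1.85872165e-05]), 'ee_pos': array([ 0.22683406, -0.6355495 ,  0.24956176]), 'tcp_rot': array([-1.60301066,  1.56961407,  1.88141953]), 'contact_force': array([-0.68723056, -0.18093232,  0.01292586]), 'torque': array([-0.04017492,  0.0065281 , -0.04794615]), 'gripper_width': 0.08523653876351034}
{'mtx': array([[401.16271435,   0.        , 256.16599177],
       [  0.        , 401.16271435, 188.21506583],
       [  0.        ,   0.        ,   1.        ]]), 'k1': -0.05303477402868482, 'extrinsics': array([[ 0.00621007, -0.99247582,  0.12228323,  0.4406355 ],
       [-0.99955157, -0.00257862,  0.02983293,  0.00253536],
       [-0.02929314, -0.12241366, -0.99204678,  1.22652561],
       [ 0.        ,  0.        ,  0.        ,  1.        ]])}
{'mtx': array([[479.18107571,   0.        , 257.81468863],
       [  0.        , 479.18107571, 193.82292552],
       [  0.        ,   0.        ,   1.        ]]), 'k1': 0.03822316796508289, 'extrinsics': array([[-0.06055089,  0.86181413, -0.50359706,  1.16956014],
       [ 0.99815271,  0.05479346, -0.02624571,  0.06371495],
       [ 0.0049749 , -0.50425597, -0.86353991,  1.11765741],
       [ 0.        ,  0.        ,  0.        ,  1.        ]])}
```

View pics/top0.png

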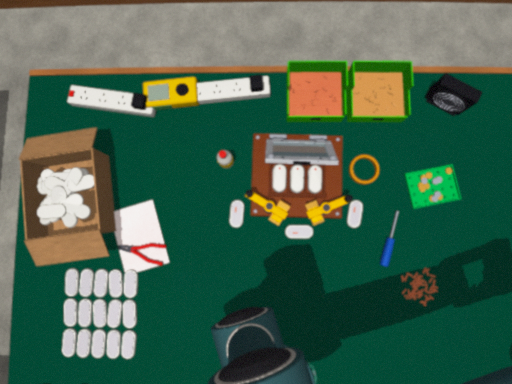

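View pics/scene0.png

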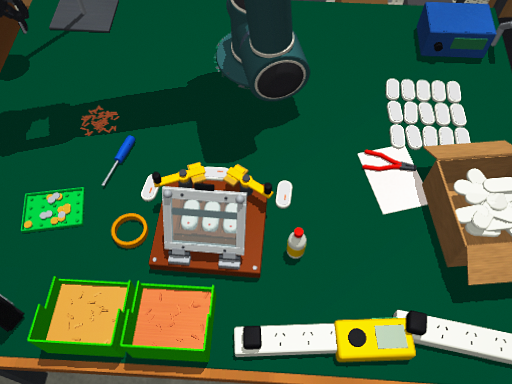

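Run:
```python
import cv2
im=cv2.imread("pics/top0.png"); c=im[60:310,110:400]; cv2.imwrite("pics/top0c.png",cv2.resize(c,None,fx=2.4,fy=2.4,interpolation=cv2.INTER_CUBIC))
```

```text
(no output)
```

View pics/top0c.png

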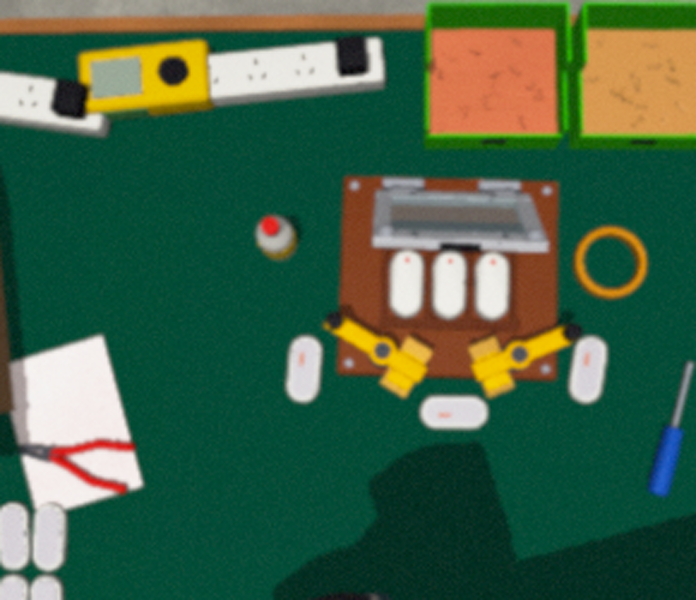

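Top picture: jig around (297,176). Pivot bolts are near (269,206) and (326,207.5), the knobs near (249,194) and (348,198), and the bottle cap at (222,154). I'll turn these into world positions.

```bash
cat > h.py <<'E'
from workcell import ctrl
import cv2,numpy as np
def ray(n,u,v):
    c=ctrl.calibration(n);K=c["mtx"];p=np.array([(u-K[0,2])/K[0,0],(v-K[1,2])/K[1,1]])
    q=p.copy()
    for _ in range(20): q=p/(1+c["k1"]*(q@q))
    E=c["extrinsics"]; return E[:3,3],E[:3,:3]@np.array([q[0],q[1],1])
def at(n,u,v,z):
    o,d=ray(n,u,v); return o+d*(z-o[2])/d[2]
def proj(n,P):
    c=ctrl.calibration(n);K=c["mtx"];E=c["extrinsics"]
    q=E[:3,:3].T@(np.array(P)-E[:3,3]); q=q[:2]/q[2]; q=q*(1+c["k1"]*(q@q)); return K[0,0]*q+K[:2,2]
E
python3 - <<'E'
from h import *
f=lambda u,v,z:at("top",110+(u+.5)/2.4-.5,60+(v+.5)/2.4-.5,z)
for nm,u,v,z in [("LP",382,350,.104),("RP",519,354,.104),("s1",354,186,.042),("s2",547,190,.042),("s3",348,363,.042),("s4",548,368,.042),("LK",333,320,.126),("RK",573,330,.126),("lidL",376,245,.18),("lidR",547,245,.18),("cap",271,226,.115),("tape",611,262,.02),("h1",304,370,.009),("h2",588,370,.009),("h3",454,412,.009)]:
    print(nm,f(u,v,z).round(4))
d=np.load("pics/top0.npy")
# lid front via depth
for u,v in [(460,245),(400,241),(520,245),(382,350),(333,320),(573,330)]:
    U=110+(u+.5)/2.4-.5;V=60+(v+.5)/2.4-.5
    o,r=ray("top",U,V); dd=d[int(round(V)),int(round(U))]; print(u,v,dd,(o+r*dd).round(4))
E
```

```text
LP [5.302e-01 3.000e-04 1.040e-01]
RP [ 0.526  -0.1592  0.104 ]
s1 [0.7422 0.036  0.042 ]
s2 [ 0.7371 -0.2065  0.042 ]
s3 [0.5189 0.042  0.042 ]
s4 [ 0.5136 -0.2034  0.042 ]
LK [0.5628 0.0569 0.126 ]
RK [ 0.5521 -0.2182  0.126 ]
lidL [0.6403 0.0074 0.18  ]
lidR [ 0.6405 -0.1808  0.18  ]
cap [0.6754 0.1316 0.115 ]
tape [ 0.6494 -0.2894  0.02  ]
h1 [0.5119 0.0989 0.009 ]
h2 [ 0.5133 -0.2595  0.009 ]
h3 [ 0.46   -0.0904  0.009 ]
460 245 1.0233419 [ 0.6334 -0.0821  0.2162]
400 241 1.0295513 [ 0.6384 -0.0184  0.2125]
520 245 1.027665 [ 0.6347 -0.1467  0.2101]
382 350 1.1202352 [5.298e-01 4.000e-04 1.082e-01]
333 320 1.1089373 [0.5629 0.0569 0.1254]
573 330 1.0990516 [ 0.5521 -0.2182  0.1258]
```

```bash
cat >> h.py <<'E'
from scipy.spatial.transform import Rotation as R
YAW=-0.022; O=np.array([0.628,-0.082,0]); JX=np.array([np.cos(YAW),np.sin(YAW),0]); JY=np.array([-JX[1],JX[0],0])
def J(x,y,z): return O+x*JX+y*JY+np.array([0,0,z])
def pose():
    s=ctrl.read_state(); return s, R.from_euler('xyz',s["tcp_rot"]).as_matrix()
def st():
    s,M=pose(); print("t",round(s["clock"],2),"p",s["ee_pos"].round(4),"F",s["contact_force"].round(2),"w",round(s["gripper_width"],4),"phi",round(np.arctan2(M[1,1],M[0,1]),4),"q",s["joint_positions"].round(2),"xaxis",M[:,0].round(3)); return s,M
def to(P,phi=None):
    s,M=pose(); d=M.T@(np.array(P)-s["ee_pos"])/0.05
    print("delta units",d.round(2), "world mm",((np.array(P)-s["ee_pos"])*1000).round(1))
    if phi is not None: print("turn x units", round(-np.degrees(phi-np.arctan2(M[1,1],M[0,1]))/5,2))
E
python3 - <<'E'
from h import *
s,M=st(); print(M.round(3))
th=1.0
def lidpt(th,r=.16,h=.006): return J(.1-r*np.cos(th)+h*np.sin(th),0,.064+r*np.sin(th)+h*np.cos(th))
print(lidpt(.98,.172),lidpt(.98,.172)-J(0,0,0))
for y in (-.08,.08):
  print(proj("top",J(-.1,y,.104)))
to(J(.1-.16*np.cos(1)+.1,0,.35),YAW+np.pi/2)
# estimate lid angle via depth around front bar strip
d=np.load("pics/top0.npy");im=cv2.imread("pics/top0.png")
for v in range(134,168,2):
    o,r=ray("top",305,v);P=o+r*d[v,305];print(v,P.round(4),end=';')
E
```

```text
t 0.1 p [ 0.2268 -0.6356  0.2496] F [ 0.67 -0.67  1.38] w 0.0853 phi -1.228 q [-1.27  0.12  1.44  0.    1.58 -0.04] xaxis [-0.     0.001 -1.   ]
[[-0.     0.336 -0.942]
 [ 0.001 -0.942 -0.336]
 [-1.    -0.001 -0.   ]]
[ 0.63717289 -0.08220184  0.21018768] [ 9.17288589e-03 -2.01836054e-04  2.10187683e-01]
[326.17325252 207.12381014]
[268.93274263 205.67297631]
delta units [ -2.    -6.92 -13.4 ] world mm [514.7 551.1 100.4]
turn x units -31.82
134 [ 0.7629 -0.1123  0.0008];136 [ 0.7457 -0.1083  0.0426];138 [ 0.7394 -0.1082  0.0432];140 [ 0.7249 -0.105   0.0766];142 [ 0.7144 -0.1032  0.0954];144 [ 0.7055 -0.1019  0.1082];146 [ 0.6963 -0.1005  0.1226];148 [ 0.6865 -0.0988  0.1407];150 [ 0.6781 -0.0976  0.1532];152 [ 0.6702 -0.0965  0.164 ];154 [ 0.6609 -0.0948  0.182 ];156 [ 0.6546 -0.0943  0.1867];158 [ 0.6459 -0.0927  0.2033];160 [ 0.6393 -0.092   0.2103];162 [ 0.6332 -0.0915  0.2145];164 [ 0.6265 -0.0907  0.2229];166 [ 0.6525 -0.1067  0.0498];
```

Request:
send_rows(
  commands=[
    [[-0.7, 0, 0, 0, 0, 0, -1], [-0.7, -0.5, -0.9, 0.5, 0, 0, -1], [0, -0.55, -0.87, 0.5, 0, 0, -1], [0, -0.6, -0.84, 0.5, 0, 0, -1], [0, -0.62, -0.83, 0.5, 0, 0, -1], [0, -0.66, -0.8, 0.5, 0, 0, -1], [0, -0.69, -0.77, 0.5, 0, 0, -1], [0, -0.72, -0.74, 0.5, 0, 0, -1]],
  ],
)

```text
clock: 1.1
ee_pos: [0.464, -0.3607, 0.3201]
tcp_rot: [-0.701, 1.571, 2.477]
contact_force: [0.9, 0.3, 0.4]
gripper_width: 0.0002
```

Run:
```python
from h import *
st(); print(ctrl.tip_extent); to(J(.075,0,.32),YAW-np.pi/2)
```

```text
t 1.1 p [ 0.464  -0.3607  0.3201] F [0.85 0.27 0.39] w 0.0002 phi -1.5349 q [-0.7  -0.08  1.53 -0.    1.69  0.83] xaxis [-0.  0. -1.]
0.019
delta units [ 0.   -5.37 -4.97] world mm [ 2.389e+02  2.770e+02 -1.000e-01]
turn x units 0.66
```

Request:
send_rows(
  commands=[
    [[0, -0.9, -0.82, 0.66, 0, 0, -1], [0, -0.88, -0.85, 0, 0, 0, -1], [0, -0.88, -0.85, 0, 0, 0, -1], [0, -0.88, -0.85, 0, 0, 0, -1], [0, -0.88, -0.85, 0, 0, 0, -1], [0, -0.85, -0.85, 0, 0, 0, -1], [0, 0, 0, 0, 0, 0, -1]],
  ],
)

```text
clock: 1.98
ee_pos: [0.7213, -0.0984, 0.3182]
tcp_rot: [-0.344, 1.568, 2.781]
contact_force: [-0.1, -1.4, -0.7]
gripper_width: -0.0002
```

Run:
```python
from h import *
st()
def lidpt(th,r=.16,h=.006): return J(.1-r*np.cos(th)+h*np.sin(th),0,.064+r*np.sin(th)+h*np.cos(th))
off=np.array([.011,0,.019])
P0=lidpt(.98)+off+.02*np.array([np.sin(.98),0,np.cos(.98)])
to(P0,YAW-np.pi/2)
prev=P0
for th in list(np.arange(.98,0.05,-.1))+[0.06,0.03,0,-.02]:
    P=lidpt(th)+off; print(round(th,2),P.round(4),"tool x,z units",round((prev-P)[2]/.05,3),round(-(P-prev)@JX/.05,3)); prev=P
im,d=ctrl.get_image("scene");cv2.imwrite("pics/s1.png",im)
```

```text
t 1.98 p [ 0.7213 -0.0984  0.3182] F [-0.1  -1.35 -0.66] w -0.0002 phi -1.5875 q [-0.17  0.23  1.21  0.    1.71  1.42] xaxis [-0.002  0.001 -1.   ]
delta units [ 1.76 -0.3   1.  ] world mm [-49.8  16.1 -87.8]
turn x units 0.06
0.98 [ 0.6549 -0.0823  0.2192] tool x,z units 0.223 0.332
0.88 [ 0.6417 -0.0821  0.2101] tool x,z units 0.182 0.264
0.78 [ 0.6295 -0.0818  0.1998] tool x,z units 0.207 0.244
0.68 [ 0.6184 -0.0815  0.1883] tool x,z units 0.23 0.222
0.58 [ 0.6085 -0.0813  0.1757] tool x,z units 0.251 0.198
0.48 [ 0.5999 -0.0811  0.1622] tool x,z units 0.27 0.172
0.38 [ 0.5927 -0.081   0.1479] tool x,z units 0.286 0.144
0.28 [ 0.5869 -0.0809  0.133 ] tool x,z units 0.299 0.115
0.18 [ 0.5827 -0.0808  0.1175] tool x,z units 0.309 0.085
0.08 [ 0.58   -0.0807  0.1018] tool x,z units 0.316 0.053
0.06 [ 0.5797 -0.0807  0.0986] tool x,z units 0.064 0.007
0.03 [ 0.5793 -0.0807  0.0938] tool x,z units 0.096 0.008
0 [ 0.579  -0.0807  0.089 ] tool x,z units 0.096 0.005
-0.02 [ 0.5789 -0.0807  0.0858] tool x,z units 0.064 0.002
```

View pics/s1.png

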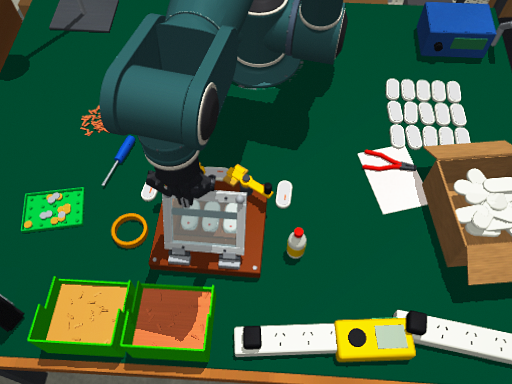

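The gripper at about (185,185) is above and behind the open lid at (203,220). Now I'll approach its outer face.

Request:
send_rows(
  commands=[
    [[0.6, -0.15, 0, 0, 0, 0, -1], [0.6, -0.15, 0.1, 0, 0, 0, -1], [0.56, 0, 0.45, 0, 0, 0, -1], [0, 0, 0.45, 0, 0, 0, -1], [0, 0, 0, 0, 0, 0, -1]],
  ],
)

```text
clock: 2.65
ee_pos: [0.6683, -0.0865, 0.2329]
tcp_rot: [2.664, 1.57, -0.499]
contact_force: [0.8, 0.6, 0.1]
gripper_width: -0.0001
```

Request:
send_rows(
  commands=[
    [[0.11, 0, 0.16, 0, 0, 0, -1], [0.11, 0, 0.16, 0, 0, 0, -1], [0.18, 0, 0.26, 0, 0, 0, -1], [0.2, 0, 0.24, 0, 0, 0, -1]],
  ],
)

```text
clock: 3.15
ee_pos: [0.6284, -0.0848, 0.2021]
tcp_rot: [2.912, 1.57, -0.25]
contact_force: [2.9, -0.1, 0.5]
gripper_width: 0.0003
```

Request:
send_rows(
  commands=[
    [[0.23, 0, 0.22, 0, 0, 0, -1], [0.25, 0, 0.2, 0, 0, 0, -1], [0.27, 0, 0.17, 0, 0, 0, -1], [0.29, 0, 0.14, 0, 0, 0, -1]],
  ],
)

```text
clock: 3.65
ee_pos: [0.5917, -0.0839, 0.1494]
tcp_rot: [0.526, 1.571, -2.636]
contact_force: [-0.4, 1.0, 2.8]
gripper_width: -0.0001
```

Run:
```python
from h import *
st()
im,d=ctrl.get_image("scene");cv2.imwrite("pics/s2.png",cv2.resize(im[80:300,80:340],None,fx=2.5,fy=2.5))
```

```text
t 3.65 p [ 0.5917 -0.0839  0.1494] F [-0.44  1.    2.85] w -0.0001 phi -1.591 q [-0.18 -0.01  1.73 -0.    1.41  1.41] xaxis [-0. -0. -1.]
```

View pics/s2.png

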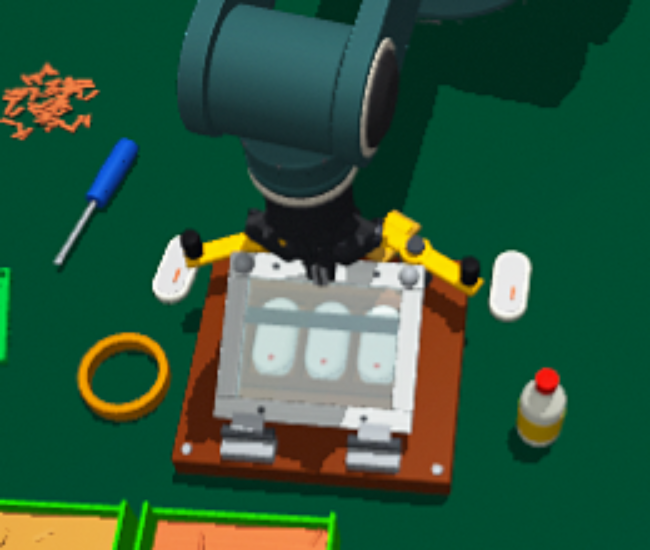

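The fingertip sits on the middle of the front bar, crop (320,272), and the lid is following down.

Request:
send_rows(
  commands=[
    [[0.3, 0, 0.12, 0, 0, 0, -1], [0.31, 0, 0.09, 0, 0, 0, -1], [0.31, 0, 0.05, 0, 0, 0, -1], [0.06, 0, 0.01, 0, 0, 0, -1]],
  ],
)

```text
clock: 4.2
ee_pos: [0.5781, -0.0836, 0.0997]
tcp_rot: [-0.154, 1.569, 2.967]
contact_force: [-0.4, 0.2, 2.3]
gripper_width: 0.0003
```

Request:
send_rows(
  commands=[
    [[0.07, 0, 0, 0, 0, 0, -1], [0.05, 0, 0, 0, 0, 0, -1]],
  ],
)

```text
clock: 4.45
ee_pos: [0.5789, -0.0837, 0.0955]
tcp_rot: [2.901, 1.57, -0.261]
contact_force: [-0.2, -0.1, 0.9]
gripper_width: 0.0002
```

Request:
send_rows(
  commands=[
    [[0.05, 0, 0, 0, 0, 0, -1], [0.04, 0, 0, 0, 0, 0, -1]],
  ],
)

```text
clock: 4.7
ee_pos: [0.5788, -0.0837, 0.0908]
tcp_rot: [2.845, 1.571, -0.317]
contact_force: [-1.4, -1.0, 1.1]
gripper_width: 0.0001
```

Request:
send_rows(
  commands=[
    [[0.04, 0, 0, 0, 0, 0, -1], [0.03, 0, 0, 0, 0, 0, -1]],
  ],
)

```text
clock: 4.95
ee_pos: [0.5789, -0.0837, 0.0892]
tcp_rot: [2.827, 1.57, -0.335]
contact_force: [-17.4, 1.9, 31.4]
gripper_width: 0.0001
```

Felt the stop: 31 N at tip height about 0.070. Now I'll relieve the force and lift off.

Request:
send_rows(
  commands=[
    [[-0.05, 0, 0, 0, 0, 0, -1], [-0.2, 0, 0, 0, 0, 0, -1], [-0.8, 0, 0, 0, 0, 0, -1], [-0.8, 0, 0, 0, 0, 0, -1], [0, 0, 0, 0, 0, 0, 0]],
  ],
)

```text
clock: 5.58
ee_pos: [0.5799, -0.0839, 0.1838]
tcp_rot: [2.975, 1.565, -0.186]
contact_force: [0.2, -0.5, -0.3]
gripper_width: 0.0172
```

Run:
```python
from h import *
st()
im,d=ctrl.get_image("top");np.save("pics/t2.npy",d);cv2.imwrite("pics/t2.png",im);cv2.imwrite("pics/t2c.png",cv2.resize(im[120:250,210:370],None,fx=4.5,fy=4.5,interpolation=cv2.INTER_CUBIC))
im,d=ctrl.get_image("scene");cv2.imwrite("pics/s3.png",cv2.resize(im[80:300,80:340],None,fx=2.5,fy=2.5))
```

```text
t 5.58 p [ 0.5799 -0.0839  0.1838] F [ 0.18 -0.52 -0.3 ] w 0.0172 phi -1.591 q [-0.19 -0.06  1.72  0.    1.47  1.4 ] xaxis [ 0.005 -0.001 -1.   ]
```

View pics/s3.png

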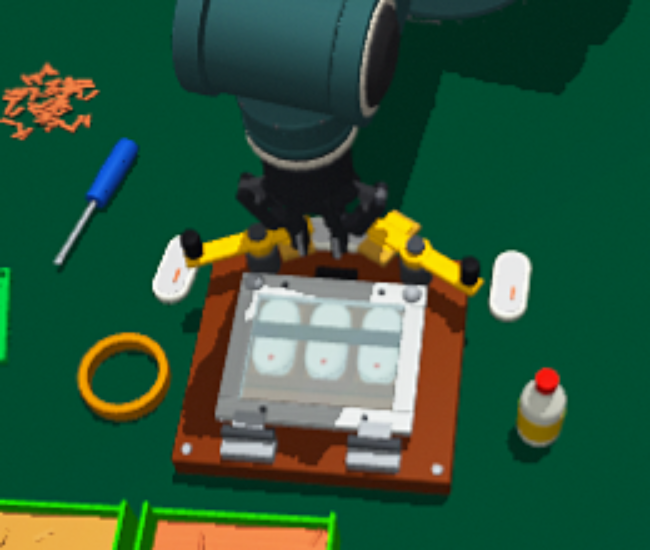

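View pics/t2c.png

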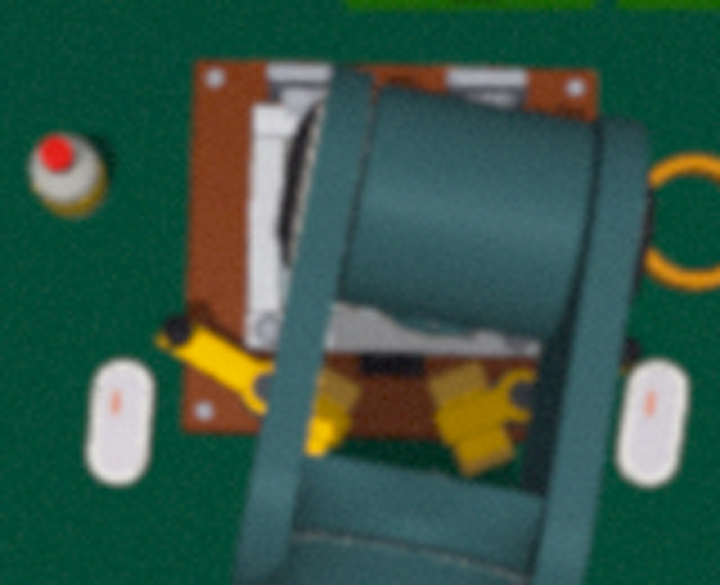

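The lid is down: strikers at scene crop (254,281) and (412,293), and the housings show through the window. The left knob is at (470,266) and the right knob at (191,240). I'll refine the knob positions from both views.

Run:
```python
from h import *
g=lambda u,v,z:at("scene",80+(u+.5)/2.5-.5,80+(v+.5)/2.5-.5,z)
print("LK",g(470,264,.126),at("top",210+180.5/4.5-.5,120+324.5/4.5-.5,.126)); print("RK",g(191,238,.126)); print("LP",g(416,244,.104),"RP",g(258,235,.104))
print("model piv",J(-.1,.08,.104),J(-.1,-.08,.104))
for n,k,p in(("L",J(0,0,0)*0+np.array([.5625,.057,0]),J(-.1,.08,0)),):
    d=k-p; print(np.hypot(*d[:2]))
def knob(a,side,r=.065,z=0.122): return J(-.1,side*.08,z)+r*(-np.sin(a)*JX+side*np.cos(a)*JY)
for s,a in((1,-.5),(1,-.54),(-1,-.44),(-1,-.4)): print(s,a,knob(a,s))
print(proj("scene",knob(-.52,1,z=.126)),proj("top",knob(-.52,1,z=.126)))
to(knob(-.52,1,z=.17),-.52+YAW)
```

```text
LK [0.56586947 0.05602122 0.126     ] [0.56678604 0.05369613 0.126     ]
RK [ 0.55354025 -0.21792324  0.126     ]
LP [0.53253922 0.0007887  0.104     ] RP [ 0.53203418 -0.15801908  0.104     ]
model piv [5.29784057e-01 1.80463318e-04 1.04000000e-01] [ 0.52626434 -0.15978082  0.104     ]
0.06556517880358784
1 -0.5 [0.56219402 0.056524   0.122     ]
1 -0.54 [0.56442123 0.05518288 0.122     ]
-1 -0.44 [ 0.55265002 -0.21918449  0.122     ]
-1 -0.4 [ 0.5502534  -0.22019212  0.122     ]
[267.68836827 184.39768286] [248.81674733 192.8572348 ]
delta units [ 0.2  -2.78  0.36] world mm [-15.4 139.5 -10. ]
turn x units -12.02
```

Request:
send_rows(
  commands=[
    [[0, -0.92, 0.1, 0, 0, 0, -0.1], [0, -0.92, 0.1, 0, 0, 0, -0.1], [0, -0.92, 0.1, 0, 0, 0, -0.1], [0, 0, 0, -1, 0, 0, -0.1], [0, 0, 0, -1, 0, 0, -0.1], [0, 0, 0, -1, 0, 0, -0.1], [0, 0, 0, -1, 0, 0, -0.1], [0, 0, 0, -1, 0, 0, -0.1]],
  ],
)

```text
clock: 6.68
ee_pos: [0.5661, 0.0546, 0.1784]
tcp_rot: [-0.373, 1.569, -3.095]
contact_force: [-1.0, -0.3, 0.4]
gripper_width: 0.0386
```

Request:
send_rows(
  commands=[
    [[0, 0, 0, -1, 0, 0, -0.1], [0, 0, 0, -1, 0, 0, -0.1], [0, 0, 0, -1, 0, 0, -0.1], [0, 0, 0, -1, 0, 0, -0.1], [0, 0, 0, -1, 0, 0, -0.1], [0, 0, 0, -1, 0, 0, -0.1], [0, 0, 0, -0.8, 0, 0, -0.1]],
  ],
)

```text
clock: 7.55
ee_pos: [0.5661, 0.0546, 0.1784]
tcp_rot: [-0.988, 1.569, -3.117]
contact_force: [0.3, 0.3, 0.6]
gripper_width: 0.038
```

```bash
cat >> h.py <<'E'
def knob(a,side,r=.065,z=0.118): return J(-.1,side*.08,z)+r*(-np.sin(a)*JX+side*np.cos(a)*JY)
def crop(n,f,x0,y0,x1,y1,k):
    im,d=ctrl.get_image(n);cv2.imwrite("pics/"+f,cv2.resize(im[y0:y1,x0:x1],None,fx=k,fy=k,interpolation=cv2.INTER_CUBIC))
E
python3 - <<'E'
from h import *
st(); to(knob(-.54,1),-.54+YAW); crop("scene","s4.png",160,120,340,260,4)
E
```

```text
t 7.55 p [0.5661 0.0546 0.1784] F [0.27 0.28 0.58] w 0.038 phi -0.5586 q [ 0.05 -0.09  1.76  0.    1.47  0.61] xaxis [-0.002 -0.    -1.   ]
delta units [ 1.21 -0.03  0.01] world mm [ -1.6   0.6 -60.4]
turn x units 0.04
```

View pics/s4.png

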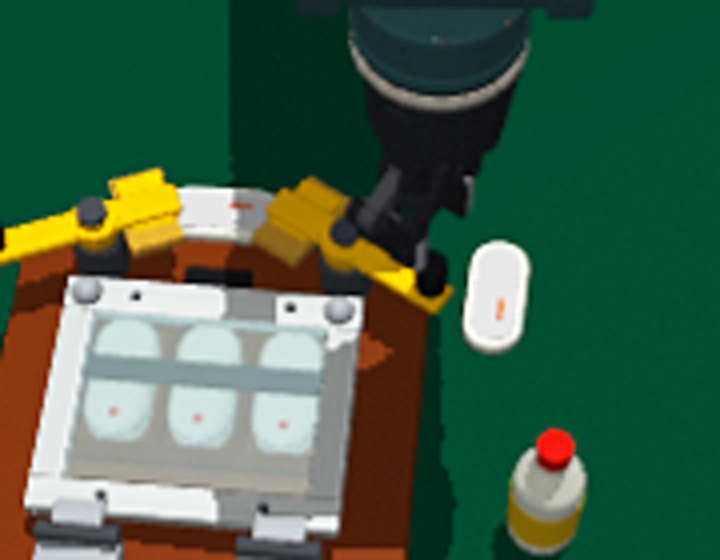

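The open fingers, crop (385,210) to (465,195), straddle the knob at (432,272), allowing for the height difference. I'll descend.

Request:
send_rows(
  commands=[
    [[0.4, 0, 0, 0, 0, 0, -0.1], [0.3, 0, 0, 0, 0, 0, -0.1], [0.1, 0, 0, 0, 0, 0, -0.1]],
  ],
)

```text
clock: 7.98
ee_pos: [0.5658, 0.0546, 0.1376]
tcp_rot: [-0.956, 1.568, -3.088]
contact_force: [-0.6, 0.6, 0.4]
gripper_width: 0.0384
```

Request:
send_rows(
  commands=[
    [[0.2, 0, 0, 0, 0, 0, -0.1], [0.2, 0, 0, 0, 0, 0, -0.1], [0, 0, 0, 0, 0, 0, -0.1]],
  ],
)

```text
clock: 8.35
ee_pos: [0.5662, 0.0546, 0.1189]
tcp_rot: [-0.944, 1.57, -3.076]
contact_force: [-0.2, -0.4, -0.4]
gripper_width: 0.0384
```

Run:
```python
from h import *
s,M=st(); crop("scene","s5.png",160,120,340,260,4)
def inc(side,a0,da,r=.065):
    # tool-frame shift for arc step, commanded in tool axes at start of row
    P0=knob(a0,side,r);P1=knob(a0+da,side,r)
    phi=side*a0+YAW; 
    y=np.array([np.cos(phi),np.sin(phi),0]); z=np.cross([0,0,-1],y)
    return ((P1-P0)@y/.05,(P1-P0)@z/.05)
print("5deg L",inc(1,-.5,np.radians(5)),"R",inc(-1,-.4,np.radians(5)),"2deg",inc(1,.5,np.radians(2)),inc(1,.5,np.radians(1)))
```

```text
t 8.35 p [0.5662 0.0546 0.1189] F [-0.24 -0.4  -0.43] w 0.0384 phi -0.5613 q [ 0.05 -0.05  1.83 -0.    1.36  0.61] xaxis [-0.001 -0.    -1.   ]
5deg L (np.float64(-0.11330246557195488), np.float64(0.004946892480730564)) R (np.float64(-0.11330246557195428), np.float64(-0.004946892480729749)) 2deg (np.float64(-0.045369345713251547), np.float64(0.0007919248751754246)) (np.float64(-0.02268812836846884), np.float64(0.00019799629669117334))
```

View pics/s5.png

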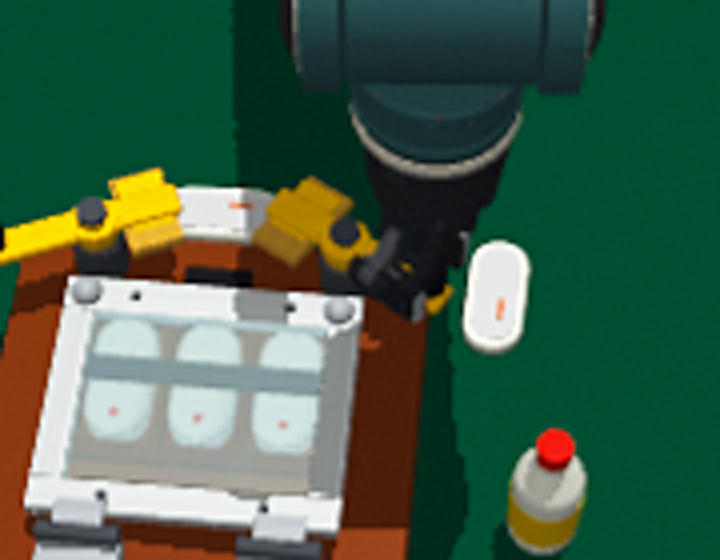

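Request:
send_rows(
  commands=[
    [[0, 0, 0, 0, 0, 0, -0.42], [0, 0, 0, 0, 0, 0, -0.42], [0, -0.113, 0.005, -1, 0, 0, -0.42], [0, -0.113, 0.005, -1, 0, 0, -0.42], [0, -0.113, 0.005, -1, 0, 0, -0.42], [0, -0.113, 0.005, -1, 0, 0, -0.42]],
  ],
)

```text
clock: 9.15
ee_pos: [0.5458, 0.0632, 0.1202]
tcp_rot: [1.931, 1.57, 0.151]
contact_force: [1.6, 0.5, -0.8]
gripper_width: 0.0248
```

```bash
cat >> h.py <<'E'
def chk(side):
    s,M=st(); d=s["ee_pos"]-J(-.1,side*.08,0); x,y=d@JX,side*(d@JY)
    a=np.arctan2(-x,y); phi=np.arctan2(M[1,1],M[0,1]); t=-np.sin(a)*0
    tang=-np.cos(a)*JX-side*np.sin(a)*JY; rad=-np.sin(a)*JX+side*np.cos(a)*JY
    F=s["contact_force"]; print("a",round(a,3),"r",round(np.hypot(x,y),4),"phi-a",round(side*(phi-YAW),3),"push",round(-F@tang,2),"rad",round(-F@rad,2))
E
python3 - <<'E'
from h import *
chk(1)
E
```

```text
t 9.15 p [0.5458 0.0632 0.1202] F [ 1.63  0.52 -0.76] w 0.0248 phi -0.2093 q [ 0.07 -0.09  1.87  0.    1.37  0.28] xaxis [ 0.001  0.    -1.   ]
a -0.227 r 0.0651 phi-a -0.187 push 1.45 rad -0.9
```

Request:
send_rows(
  commands=[
    [[0, -0.113, 0.005, -1, 0, 0, -0.42], [0, -0.113, 0.005, -1, 0, 0, -0.42], [0, -0.113, 0.005, -1, 0, 0, -0.42], [0, -0.113, 0.005, -1, 0, 0, -0.42], [0, -0.113, 0.005, -1, 0, 0, -0.42], [0, -0.113, 0.005, -1, 0, 0, -0.42], [0, -0.113, 0.005, -1, 0, 0, -0.42], [0, -0.113, 0.005, -1, 0, 0, -0.42]],
  ],
)

```text
clock: 10.15
ee_pos: [0.5018, 0.0572, 0.1202]
tcp_rot: [1.464, 1.57, 0.382]
contact_force: [1.4, 1.9, 1.0]
gripper_width: 0.0246
```

Run:
```python
from h import *
chk(1)
```

```text
t 10.15 p [0.5018 0.0572 0.1202] F [1.43 1.91 0.98] w 0.0246 phi 0.4889 q [ 0.06 -0.2   1.96  0.    1.38 -0.43] xaxis [ 0.001  0.    -1.   ]
a 0.478 r 0.0635 phi-a 0.511 push 2.12 rad -1.08
```

Request:
send_rows(
  commands=[
    [[0, -0.113, -0.005, -1, 0, 0, -0.42], [0, -0.113, -0.005, -1, 0, 0, -0.42], [0, -0.113, 0, -1, 0, 0, -0.42], [0, -0.113, 0, -1, 0, 0, -0.42], [0, -0.113, 0.005, -1, 0, 0, -0.42]],
  ],
)

```text
clock: 10.78
ee_pos: [0.4796, 0.0401, 0.1202]
tcp_rot: [0.833, 1.57, 0.188]
contact_force: [1.1, 1.3, -0.7]
gripper_width: 0.0245
```

Run:
```python
from h import *
chk(1)
```

```text
t 10.78 p [0.4796 0.0401 0.1202] F [ 1.13  1.26 -0.68] w 0.0245 phi 0.9252 q [ 0.03 -0.25  2.01  0.    1.39 -0.89] xaxis [ 0.001  0.    -1.   ]
a 0.921 r 0.0641 phi-a 0.947 push 1.69 rad 0.11
```

Request:
send_rows(
  commands=[
    [[0, -0.057, 0.001, -0.5, 0, 0, -0.42], [0, -0.057, 0.001, -0.5, 0, 0, -0.42]],
  ],
)

```text
clock: 11.02
ee_pos: [0.4764, 0.0355, 0.1202]
tcp_rot: [0.911, 1.57, 0.351]
contact_force: [-0.6, 2.2, 0.6]
gripper_width: 0.0248
```

Request:
send_rows(
  commands=[
    [[0, -0.057, 0.001, -0.5, 0, 0, -0.42], [0, -0.057, 0.001, -0.5, 0, 0, -0.42]],
  ],
)

```text
clock: 11.28
ee_pos: [0.4735, 0.0305, 0.1202]
tcp_rot: [0.941, 1.57, 0.468]
contact_force: [0.0, 1.5, 0.5]
gripper_width: 0.025
```

Request:
send_rows(
  commands=[
    [[0, -0.057, 0.001, -0.5, 0, 0, -0.42], [0, -0.057, 0.001, -0.5, 0, 0, -0.42]],
  ],
)

```text
clock: 11.52
ee_pos: [0.4711, 0.0254, 0.1202]
tcp_rot: [0.896, 1.57, 0.511]
contact_force: [-0.6, 3.0, 1.0]
gripper_width: 0.0247
```

Request:
send_rows(
  commands=[
    [[0, -0.057, 0.001, -0.5, 0, 0, -0.42], [0, -0.057, 0.001, -0.5, 0, 0, -0.42]],
  ],
)

```text
clock: 11.78
ee_pos: [0.4691, 0.02, 0.1202]
tcp_rot: [0.872, 1.57, 0.574]
contact_force: [-0.6, 2.0, -0.1]
gripper_width: 0.0248
```

Request:
send_rows(
  commands=[
    [[0, -0.057, 0.001, -0.5, 0, 0, -0.42]],
  ],
)

```text
clock: 11.9
ee_pos: [0.4683, 0.0173, 0.1202]
tcp_rot: [0.785, 1.57, 0.531]
contact_force: [0.3, 0.9, 1.4]
gripper_width: 0.0246
```

Run:
```python
from h import *
chk(1)
```

```text
t 11.9 p [0.4683 0.0173 0.1202] F [0.27 0.91 1.42] w 0.0246 phi 1.3164 q [-0.02 -0.28  2.03  0.    1.4  -1.33] xaxis [ 0.001  0.    -1.   ]
a 1.322 r 0.0638 phi-a 1.338 push 0.95 rad 0.02
```

Request:
send_rows(
  commands=[
    [[0, -0.057, 0.001, -0.5, 0, 0, -0.42], [0, -0.057, 0.001, -0.5, 0, 0, -0.42]],
  ],
)

```text
clock: 12.15
ee_pos: [0.4671, 0.0117, 0.1202]
tcp_rot: [0.709, 1.57, 0.542]
contact_force: [-1.6, 2.4, 1.1]
gripper_width: 0.0248
```

Request:
send_rows(
  commands=[
    [[0, -0.057, 0.001, -0.5, 0, 0, -0.42], [0, -0.057, 0.001, -0.5, 0, 0, -0.42]],
  ],
)

```text
clock: 12.4
ee_pos: [0.4664, 0.0061, 0.1202]
tcp_rot: [0.81, 1.57, 0.731]
contact_force: [-0.8, 3.3, 1.1]
gripper_width: 0.0248
```

Request:
send_rows(
  commands=[
    [[0, -0.057, 0.001, -0.5, 0, 0, -0.42]],
  ],
)

```text
clock: 12.52
ee_pos: [0.4662, 0.0033, 0.1202]
tcp_rot: [1.163, 1.57, 1.127]
contact_force: [-1.7, 4.9, 1.7]
gripper_width: 0.0248
```

Request:
send_rows(
  commands=[
    [[0, -0.057, 0.001, -0.5, 0, 0, -0.42]],
  ],
)

```text
clock: 12.65
ee_pos: [0.4661, 0.0007, 0.1202]
tcp_rot: [1.283, 1.57, 1.291]
contact_force: [-2.9, 6.1, 3.2]
gripper_width: 0.0249
```

Request:
send_rows(
  commands=[
    [[0, -0.057, 0.001, -0.5, 0, 0, -0.42]],
  ],
)

```text
clock: 12.78
ee_pos: [0.4661, -0.002, 0.1203]
tcp_rot: [1.404, 1.569, 1.455]
contact_force: [-4.0, 7.2, 3.4]
gripper_width: 0.0252
```

Run:
```python
from h import *
chk(1)
```

```text
t 12.78 p [ 0.4661 -0.002   0.1203] F [-3.97  7.21  3.35] w 0.0252 phi 1.622 q [-0.06 -0.29  2.03  0.    1.4  -1.68] xaxis [ 0.     0.001 -1.   ]
a 1.627 r 0.0637 phi-a 1.644 push 7.34 rad -3.72
```

Request:
send_rows(
  commands=[
    [[0, -0.057, -0.003, -0.5, 0, 0, -0.42]],
  ],
)

```text
clock: 12.9
ee_pos: [0.4661, -0.0048, 0.1203]
tcp_rot: [1.317, 1.569, 1.412]
contact_force: [-2.6, 8.3, 3.4]
gripper_width: 0.0248
```

Request:
send_rows(
  commands=[
    [[0, -0.057, -0.003, -0.5, 0, 0, -0.42]],
  ],
)

```text
clock: 13.02
ee_pos: [0.4663, -0.0075, 0.1203]
tcp_rot: [1.227, 1.569, 1.366]
contact_force: [-1.1, 8.7, 2.6]
gripper_width: 0.0247
```

Run:
```python
from h import *
chk(1)
```

```text
t 13.03 p [ 0.4663 -0.0075  0.1203] F [-1.06  8.66  2.56] w 0.0247 phi 1.7094 q [-0.07 -0.29  2.03  0.    1.4  -1.78] xaxis [ 0.     0.002 -1.   ]
a 1.713 r 0.064 phi-a 1.731 push 8.72 rad -0.01
```

Request:
send_rows(
  commands=[
    [[0, -0.057, -0.001, -0.5, 0, 0, -0.42]],
  ],
)

```text
clock: 13.15
ee_pos: [0.4666, -0.0102, 0.1203]
tcp_rot: [1.294, 1.569, 1.476]
contact_force: [-3.2, 10.6, 3.4]
gripper_width: 0.0245
```

Run:
```python
from h import *
chk(1)
```

```text
t 13.15 p [ 0.4666 -0.0102  0.1203] F [-3.16 10.57  3.45] w 0.0245 phi 1.7531 q [-0.08 -0.29  2.03  0.    1.4  -1.83] xaxis [ 0.     0.002 -1.   ]
a 1.756 r 0.0641 phi-a 1.775 push 10.95 rad -1.39
```

Left clamp measured about 10 N while turning. I'll relieve it, open the fingers and lift.

Request:
send_rows(
  commands=[
    [[0, 0.048, 0, 0, 0, 0, -0.42], [0, 0, 0, 0, 0, 0, -0.1], [-0.4, 0, 0, 0, 0, 0, -0.1], [-0.8, 0, 0, 0, 0, 0, -0.1], [0, 0, 0, 0, 0, 0, -0.1]],
  ],
)

```text
clock: 13.78
ee_pos: [0.4674, -0.0089, 0.1843]
tcp_rot: [-0.282, 1.565, -0.102]
contact_force: [-0.3, -0.3, -0.3]
gripper_width: 0.0382
```

Run:
```python
from h import *
st(); to(knob(-.43,-1,z=.178),.43+YAW); crop("scene","s6.png",130,120,310,260,4)
```

```text
t 13.78 p [ 0.4674 -0.0089  0.1843] F [-0.27 -0.33 -0.3 ] w 0.0382 phi 1.751 q [-0.07 -0.33  1.96 -0.    1.51 -1.82] xaxis [ 0.006 -0.001 -1.   ]
delta units [ 0.14 -4.45  0.91] world mm [  84.6 -210.5   -6.3]
turn x units 15.39
```

View pics/s6.png

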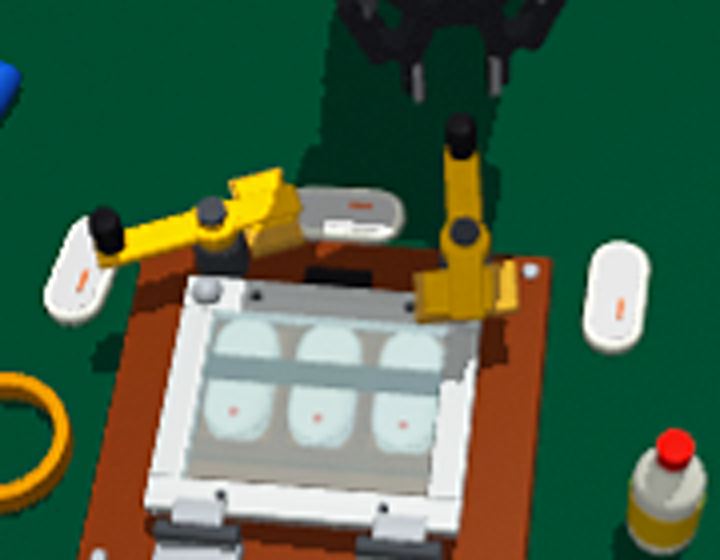

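The left clamp's nose now covers its striker, crop (465,295). The right knob is at (107,225). Moving over to it.

Request:
send_rows(
  commands=[
    [[0, -0.89, 0.18, 0, 0, 0, -0.1], [0, -0.89, 0.18, 0, 0, 0, -0.1], [0, -0.89, 0.18, 0, 0, 0, -0.1], [0, -0.89, 0.18, 0, 0, 0, -0.1], [0, -0.89, 0.18, 0, 0, 0, -0.1], [0, 0, 0, 1, 0, 0, -0.1], [0, 0, 0, 1, 0, 0, -0.1], [0, 0, 0, 1, 0, 0, -0.1]],
  ],
)

```text
clock: 14.82
ee_pos: [0.5501, -0.2197, 0.1794]
tcp_rot: [2.877, 1.57, 2.792]
contact_force: [-0.9, -0.1, 0.4]
gripper_width: 0.0384
```

Request:
send_rows(
  commands=[
    [[0, 0, 0, 1, 0, 0, -0.1], [0, 0, 0, 1, 0, 0, -0.1], [0, 0, 0, 1, 0, 0, -0.1], [0, 0, 0, 1, 0, 0, -0.1], [0, 0, 0, 1, 0, 0, -0.1], [0, 0, 0, 1, 0, 0, -0.1], [0, 0, 0, 1, 0, 0, -0.1], [0, 0, 0, 1, 0, 0, -0.1]],
  ],
)

```text
clock: 15.82
ee_pos: [0.5501, -0.2196, 0.1795]
tcp_rot: [-2.638, 1.57, 2.863]
contact_force: [-0.1, -0.5, 0.1]
gripper_width: 0.0384
```

Request:
send_rows(
  commands=[
    [[0, 0, 0, 1, 0, 0, -0.1], [0, 0, 0, 1, 0, 0, -0.1], [0, 0, 0, 1, 0, 0, -0.1], [0, 0, 0, 1, 0, 0, -0.1], [0, 0, 0, 0.4, 0, 0, -0.1], [0, 0, 0, 0, 0, 0, -0.1]],
  ],
)

```text
clock: 16.58
ee_pos: [0.5503, -0.2195, 0.1796]
tcp_rot: [-2.28, 1.57, 2.841]
contact_force: [0.6, 0.4, -0.0]
gripper_width: 0.0385
```

Run:
```python
from h import *
st(); to(knob(-.43,-1),.43+YAW); crop("scene","s7.png",110,110,290,250,4)
```

```text
t 16.57 p [ 0.5503 -0.2195  0.1796] F [ 0.6   0.41 -0.03] w 0.0385 phi 0.4083 q [-0.42 -0.04  1.71 -0.    1.47 -0.83] xaxis [-0.  0. -1.]
delta units [1.23 0.03 0.01] world mm [  1.8   0.1 -61.6]
turn x units 0.0
```

View pics/s7.png

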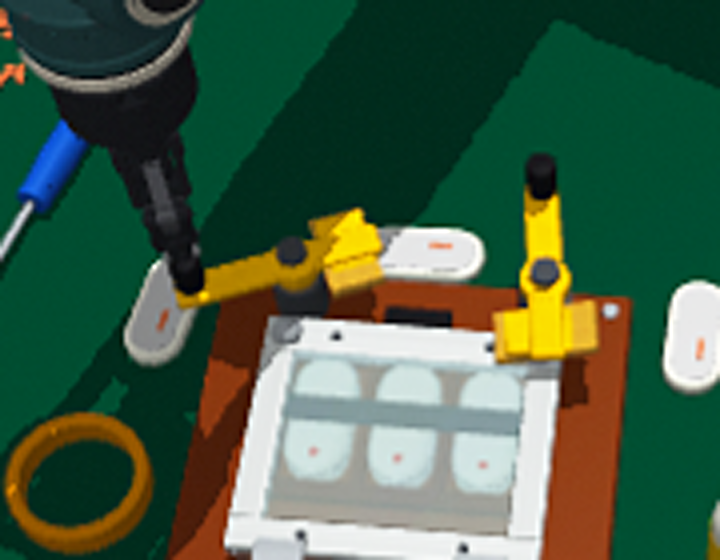

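The gripper at about (170,200) lines up above the right knob at (187,270). I'll descend, checking the force.

Request:
send_rows(
  commands=[
    [[0.4, 0.03, 0, 0, 0, 0, -0.1], [0.3, 0, 0, 0, 0, 0, -0.1], [0.1, 0, 0, 0, 0, 0, -0.1]],
  ],
)

```text
clock: 17.0
ee_pos: [0.5512, -0.2186, 0.1377]
tcp_rot: [-2.402, 1.568, 2.718]
contact_force: [0.6, -0.3, 0.3]
gripper_width: 0.0379
```

Request:
send_rows(
  commands=[
    [[0.2, 0, 0, 0, 0, 0, -0.1], [0.18, 0, 0, 0, 0, 0, -0.1], [0, 0, 0, 0, 0, 0, -0.1]],
  ],
)

```text
clock: 17.38
ee_pos: [0.5515, -0.2189, 0.12]
tcp_rot: [-2.398, 1.57, 2.722]
contact_force: [0.1, -0.0, 0.7]
gripper_width: 0.0387
```

Run:
```python
from h import *
chk(-1); crop("scene","s8.png",110,110,290,250,4)
```

```text
t 17.38 p [ 0.5515 -0.2189  0.12  ] F [ 0.11 -0.03  0.74] w 0.0387 phi 0.4074 q [-0.42  0.01  1.77 -0.    1.37 -0.83] xaxis [-0.001  0.    -1.   ]
a -0.425 r 0.0642 phi-a -0.429 push 0.09 rad -0.07
```

View pics/s8.png

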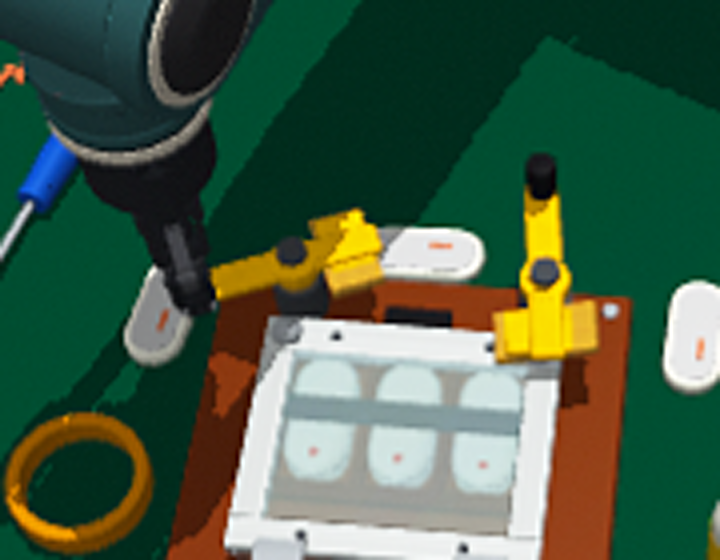

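The fingers straddle the right knob at crop (190,285). Turning it in.

Request:
send_rows(
  commands=[
    [[0, 0, 0, 0, 0, 0, -0.42], [0, 0, 0, 0, 0, 0, -0.42], [0, -0.113, -0.005, 1, 0, 0, -0.42], [0, -0.113, -0.005, 1, 0, 0, -0.42], [0, -0.113, -0.005, 1, 0, 0, -0.42], [0, -0.113, -0.005, 1, 0, 0, -0.42], [0, -0.113, -0.005, 1, 0, 0, -0.42], [0, -0.113, -0.005, 1, 0, 0, -0.42]],
  ],
)

```text
clock: 18.42
ee_pos: [0.5186, -0.2238, 0.1211]
tcp_rot: [1.565, 1.57, -0.125]
contact_force: [0.9, 0.9, 0.3]
gripper_width: 0.0247
```

Run:
```python
from h import *
chk(-1)
```

```text
t 18.43 p [ 0.5186 -0.2238  0.1211] F [0.95 0.94 0.34] w 0.0247 phi -0.1191 q [-0.45 -0.06  1.83  0.    1.37 -0.33] xaxis [ 0.001 -0.    -1.   ]
a 0.097 r 0.0645 phi-a 0.097 push 0.83 rad 1.05
```

Request:
send_rows(
  commands=[
    [[0, -0.113, -0.005, 1, 0, 0, -0.42], [0, -0.113, -0.004, 1, 0, 0, -0.42], [0, -0.113, -0.004, 1, 0, 0, -0.42], [0, -0.113, -0.004, 1, 0, 0, -0.42], [0, -0.113, -0.004, 1, 0, 0, -0.42], [0, -0.113, -0.004, 1, 0, 0, -0.42], [0, -0.113, -0.004, 1, 0, 0, -0.42], [0, -0.113, -0.004, 1, 0, 0, -0.42]],
  ],
)

```text
clock: 19.42
ee_pos: [0.4789, -0.2042, 0.1212]
tcp_rot: [2.007, 1.57, -0.381]
contact_force: [1.7, 0.2, -0.4]
gripper_width: 0.0247
```

Run:
```python
from h import *
chk(-1)
```

```text
t 19.43 p [ 0.4789 -0.2042  0.1212] F [ 1.65  0.2  -0.43] w 0.0247 phi -0.8172 q [-0.45 -0.16  1.92  0.    1.38  0.37] xaxis [ 0.001 -0.    -1.   ]
a 0.796 r 0.0649 phi-a 0.795 push 0.99 rad 1.34
```

Now smaller steps, feeling for contact.

Request:
send_rows(
  commands=[
    [[0, -0.113, -0.005, 1, 0, 0, -0.42], [0, -0.113, -0.005, 1, 0, 0, -0.42]],
  ],
)

```text
clock: 19.68
ee_pos: [0.4719, -0.1953, 0.1212]
tcp_rot: [2.105, 1.57, -0.458]
contact_force: [2.3, 0.0, -0.1]
gripper_width: 0.0248
```

Request:
send_rows(
  commands=[
    [[0, -0.057, -0.001, 0.5, 0, 0, -0.42], [0, -0.057, -0.001, 0.5, 0, 0, -0.42]],
  ],
)

```text
clock: 19.92
ee_pos: [0.469, -0.1904, 0.1212]
tcp_rot: [2.212, 1.57, -0.437]
contact_force: [1.1, -1.2, -0.5]
gripper_width: 0.0247
```

Request:
send_rows(
  commands=[
    [[0, -0.057, -0.001, 0.5, 0, 0, -0.42], [0, -0.057, -0.001, 0.5, 0, 0, -0.42]],
  ],
)

```text
clock: 20.18
ee_pos: [0.4665, -0.1853, 0.1212]
tcp_rot: [2.288, 1.57, -0.448]
contact_force: [1.9, -0.8, 0.8]
gripper_width: 0.0251
```

Request:
send_rows(
  commands=[
    [[0, -0.057, -0.001, 0.5, 0, 0, -0.42]],
  ],
)

```text
clock: 20.3
ee_pos: [0.4654, -0.1827, 0.1212]
tcp_rot: [2.346, 1.57, -0.433]
contact_force: [0.6, -1.9, -0.6]
gripper_width: 0.0247
```

Request:
send_rows(
  commands=[
    [[0, -0.057, -0.001, 0.5, 0, 0, -0.42], [0, -0.057, -0.001, 0.5, 0, 0, -0.42]],
  ],
)

```text
clock: 20.55
ee_pos: [0.4636, -0.1773, 0.1212]
tcp_rot: [2.38, 1.57, -0.487]
contact_force: [0.6, -0.5, -0.7]
gripper_width: 0.0246
```

Request:
send_rows(
  commands=[
    [[0, -0.057, -0.001, 0.5, 0, 0, -0.42]],
  ],
)

```text
clock: 20.68
ee_pos: [0.4629, -0.1746, 0.1212]
tcp_rot: [2.415, 1.57, -0.495]
contact_force: [1.0, -0.6, -0.5]
gripper_width: 0.0248
```

Run:
```python
from h import *
chk(-1)
```

```text
t 20.68 p [ 0.4629 -0.1746  0.1212] F [ 0.99 -0.65 -0.46] w 0.0248 phi -1.3394 q [-0.41 -0.22  1.98 -0.    1.38  0.93] xaxis [ 0.001 -0.    -1.   ]
a 1.319 r 0.0651 phi-a 1.317 push 0.86 rad 0.82
```

Request:
send_rows(
  commands=[
    [[0, -0.057, -0.001, 0.5, 0, 0, -0.42], [0, -0.057, -0.001, 0.5, 0, 0, -0.42]],
  ],
)

```text
clock: 20.92
ee_pos: [0.4618, -0.169, 0.1212]
tcp_rot: [2.51, 1.57, -0.487]
contact_force: [1.7, -0.8, -0.0]
gripper_width: 0.0249
```

Request:
send_rows(
  commands=[
    [[0, -0.057, -0.001, 0.5, 0, 0, -0.42]],
  ],
)

```text
clock: 21.05
ee_pos: [0.4614, -0.1662, 0.1212]
tcp_rot: [2.455, 1.57, -0.587]
contact_force: [1.7, -1.7, -0.3]
gripper_width: 0.025
```

Request:
send_rows(
  commands=[
    [[0, -0.057, -0.001, 0.5, 0, 0, -0.42], [0, -0.057, -0.001, 0.5, 0, 0, -0.42]],
  ],
)

```text
clock: 21.3
ee_pos: [0.4611, -0.1605, 0.1212]
tcp_rot: [2.611, 1.57, -0.517]
contact_force: [1.2, -0.7, 0.5]
gripper_width: 0.0248
```

Request:
send_rows(
  commands=[
    [[0, -0.057, -0.001, 0.5, 0, 0, -0.42]],
  ],
)

```text
clock: 21.42
ee_pos: [0.4611, -0.1576, 0.1212]
tcp_rot: [2.592, 1.57, -0.58]
contact_force: [0.9, -2.2, 0.1]
gripper_width: 0.0247
```

Request:
send_rows(
  commands=[
    [[0, -0.057, -0.001, 0.5, 0, 0, -0.42], [0, -0.057, -0.001, 0.5, 0, 0, -0.42]],
  ],
)

```text
clock: 21.68
ee_pos: [0.4615, -0.152, 0.1213]
tcp_rot: [2.577, 1.57, -0.682]
contact_force: [2.0, -1.8, -0.5]
gripper_width: 0.0244
```

Request:
send_rows(
  commands=[
    [[0, -0.057, -0.001, 0.5, 0, 0, -0.42]],
  ],
)

```text
clock: 21.8
ee_pos: [0.4618, -0.1493, 0.1213]
tcp_rot: [2.425, 1.57, -0.878]
contact_force: [0.6, -3.3, 0.6]
gripper_width: 0.0247
```

Run:
```python
from h import *
chk(-1)
```

```text
t 21.8 p [ 0.4618 -0.1493  0.1213] F [ 0.62 -3.33  0.61] w 0.0247 phi -1.7321 q [-0.36 -0.24  2.   -0.    1.39  1.37] xaxis [ 0.001 -0.001 -1.   ]
a 1.71 r 0.0653 phi-a 1.71 push 3.18 rad 1.15
```

Request:
send_rows(
  commands=[
    [[0, -0.057, -0.001, 0.5, 0, 0, -0.42]],
  ],
)

```text
clock: 21.92
ee_pos: [0.4623, -0.1467, 0.1213]
tcp_rot: [2.293, 1.569, -1.054]
contact_force: [-0.2, -4.7, 0.8]
gripper_width: 0.0248
```

Request:
send_rows(
  commands=[
    [[0, -0.057, -0.001, 0.5, 0, 0, -0.42]],
  ],
)

```text
clock: 22.05
ee_pos: [0.4629, -0.144, 0.1213]
tcp_rot: [2.195, 1.569, -1.195]
contact_force: [-0.7, -6.1, 1.6]
gripper_width: 0.0246
```

Request:
send_rows(
  commands=[
    [[0, -0.057, -0.001, 0.5, 0, 0, -0.42]],
  ],
)

```text
clock: 22.18
ee_pos: [0.4636, -0.1414, 0.1214]
tcp_rot: [2.075, 1.569, -1.359]
contact_force: [-1.5, -7.7, 1.3]
gripper_width: 0.0247
```

Request:
send_rows(
  commands=[
    [[0, -0.057, -0.001, 0.5, 0, 0, -0.42]],
  ],
)

```text
clock: 22.3
ee_pos: [0.4643, -0.1388, 0.1214]
tcp_rot: [1.976, 1.569, -1.501]
contact_force: [-5.3, -8.3, 2.4]
gripper_width: 0.0246
```

Run:
```python
from h import *
chk(-1)
```

```text
t 22.3 p [ 0.4643 -0.1388  0.1214] F [-5.29 -8.3   2.36] w 0.0246 phi -1.9069 q [-0.34 -0.25  2.   -0.    1.39  1.57] xaxis [ 0.    -0.002 -1.   ]
a 1.875 r 0.0654 phi-a 1.885 push 9.56 rad -2.35
```

The right clamp's push climbed 3.2, 4.7, 6.1, 7.8, 9.5 N, which is in the band. I'll release and lift.

Request:
send_rows(
  commands=[
    [[0, 0.048, 0, 0, 0, 0, -0.42], [0, 0, 0, 0, 0, 0, -0.1], [-0.4, 0, 0, 0, 0, 0, -0.1], [-0.9, 0, 0, 0, 0, 0, -0.1], [-0.9, 0, 0, 0, 0, 0, -0.1], [-0.5, 0, 0.9, 0, 0, 0, -0.1], [0, 0, 0, 0, 0, 0, -0.1]],
  ],
)

```text
clock: 23.18
ee_pos: [0.4203, -0.1251, 0.26]
tcp_rot: [-3.137, 1.565, -0.329]
contact_force: [1.2, 0.1, 0.1]
gripper_width: 0.0382
```

Run:
```python
from h import *
st(); crop("scene","s9.png",80,90,340,300,3); 
im,d=ctrl.get_image("top");cv2.imwrite("pics/t9.png",cv2.resize(im[100:290,190:410],None,fx=3.2,fy=3.2))
```

```text
t 23.18 p [ 0.4203 -0.1251  0.26  ] F [1.17 0.1  0.14] w 0.0382 phi -1.9048 q [-0.35 -0.42  1.91  0.    1.65  1.56] xaxis [ 0.006 -0.002 -1.   ]
```

View pics/s9.png

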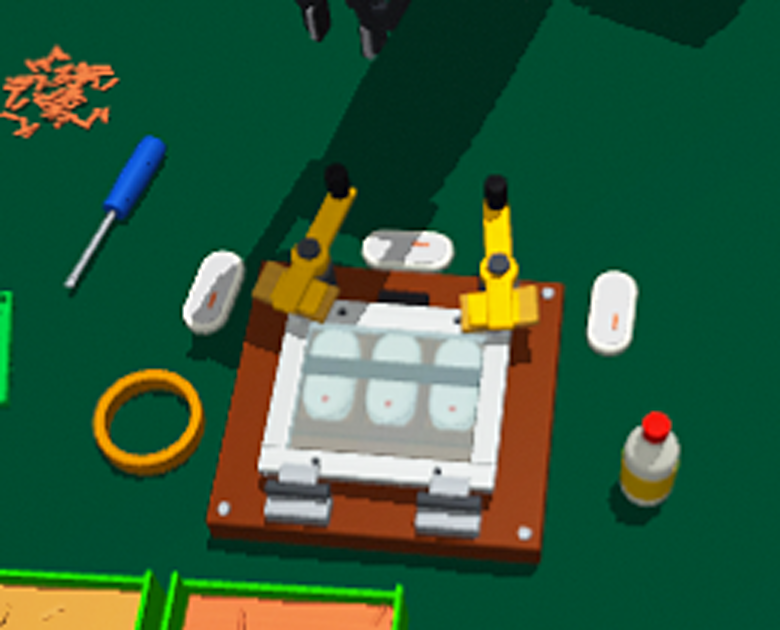

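View pics/t9.png

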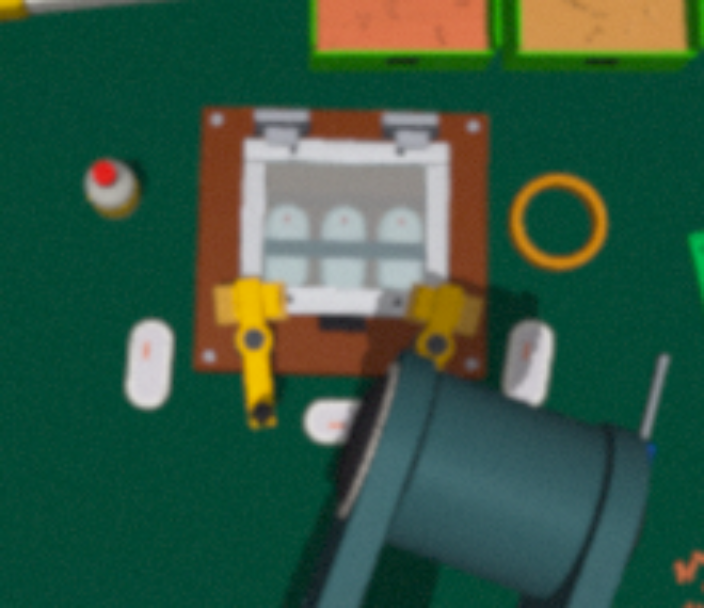

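Both noses cover their strikers, crop (297,290) and (500,307), and the loose things look unmoved. Tightening the right clamp may have relaxed the left one, and there's time left, so I'll re-feel the left.

Run:
```python
from h import *
g=lambda u,v,z:at("scene",80+(u+.5)/3-.5,90+(v+.5)/3-.5,z)
k=g(496,184,.126);p=g(498,263,.104);print(k,p,knob(1.72,1))
k=at("top",190+263/3.2,100+411/3.2,.126); print(k)
to(knob(1.72,1,z=.18),1.72+YAW-np.pi)
```

```text
[ 0.4682123  -0.00633308  0.126     ] [ 5.32706455e-01 -2.84800138e-04  1.04000000e-01] [ 0.46530922 -0.0080655   0.118     ]
[ 0.46576494 -0.00881495  0.126     ]
delta units [ 1.54 -2.51 -0.06] world mm [ 44.2 117.4 -77. ]
turn x units -5.29
```

Request:
send_rows(
  commands=[
    [[0, -0.83, -0.02, 0, 0, 0, -0.1], [0, -0.84, -0.02, 0, 0, 0, -0.1], [0, -0.84, -0.02, 0, 0, 0, -0.1], [0.5, 0, 0, -1, 0, 0, -0.1], [0.5, 0, 0, -1, 0, 0, -0.1], [0.5, 0, 0, -1, 0, 0, -0.1], [0, 0, 0, -1, 0, 0, -0.1], [0, 0, 0, -1, 0, 0, -0.1]],
  ],
)

```text
clock: 24.28
ee_pos: [0.4653, -0.0079, 0.1797]
tcp_rot: [-0.199, 1.568, 3.048]
contact_force: [-0.4, 0.3, 0.2]
gripper_width: 0.0383
```

Request:
send_rows(
  commands=[
    [[0, 0, 0, -0.29, 0, 0, -0.1], [0, 0, 0, 0, 0, 0, -0.1]],
  ],
)

```text
clock: 24.52
ee_pos: [0.4652, -0.0079, 0.1805]
tcp_rot: [-0.233, 1.57, 3.035]
contact_force: [0.9, 0.4, 0.5]
gripper_width: 0.0385
```

Run:
```python
from h import *
chk(1); to(knob(1.72,1,z=.12),1.72+YAW-np.pi);crop("scene","s10.png",160,90,340,230,4)
```

```text
t 24.52 p [ 0.4652 -0.0079  0.1805] F [0.86 0.44 0.53] w 0.0385 phi -1.4447 q [-0.07 -0.33  1.97  0.    1.51  1.37] xaxis [-0.001  0.    -1.   ]
a 1.718 r 0.065 phi-a -1.423 push 0.33 rad 0.9
delta units [ 1.21  0.   -0.  ] world mm [  0.1  -0.1 -60.5]
turn x units -0.01
```

View pics/s10.png

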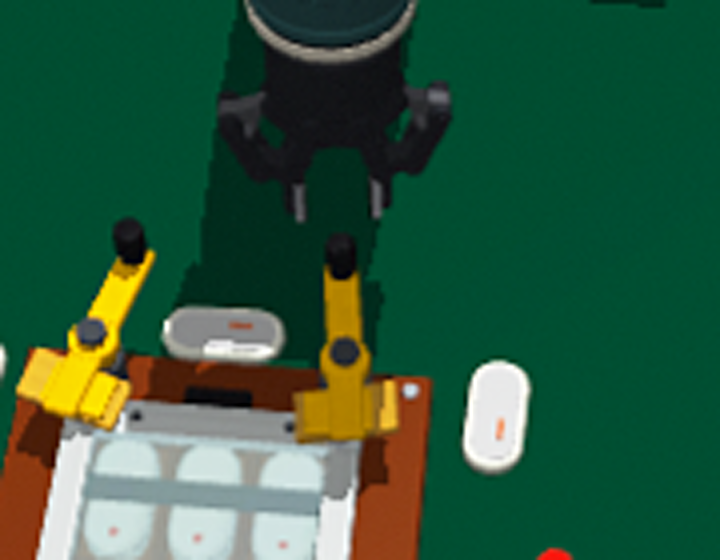

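Aligned: fingers at (297,200) and (377,200), knob at (340,250). I'll descend, then nudge gently in the closing direction.

Request:
send_rows(
  commands=[
    [[0.5, 0, 0, 0, 0, 0, -0.1], [0.5, 0, 0, 0, 0, 0, -0.1], [0.2, 0, 0, 0, 0, 0, -0.1], [0, 0.06, 0, 0, 0, 0, -0.1], [0, 0.04, 0, 0, 0, 0, -0.1]],
  ],
)

```text
clock: 25.2
ee_pos: [0.4662, -0.0131, 0.1218]
tcp_rot: [2.904, 1.57, -0.111]
contact_force: [0.4, 0.5, 0.1]
gripper_width: 0.0384
```

Request:
send_rows(
  commands=[
    [[0, 0.03, 0, 0, 0, 0, -0.1]],
  ],
)

```text
clock: 25.32
ee_pos: [0.4663, -0.0146, 0.1216]
tcp_rot: [2.925, 1.57, -0.089]
contact_force: [0.3, -0.4, -0.4]
gripper_width: 0.0385
```

Request:
send_rows(
  commands=[
    [[0, 0.03, 0, 0, 0, 0, -0.1]],
  ],
)

```text
clock: 25.45
ee_pos: [0.4663, -0.016, 0.1213]
tcp_rot: [2.95, 1.57, -0.065]
contact_force: [1.0, 1.2, -1.0]
gripper_width: 0.0387
```

Request:
send_rows(
  commands=[
    [[0, 0.02, 0, 0, 0, 0, -0.1]],
  ],
)

```text
clock: 25.58
ee_pos: [0.4663, -0.0168, 0.1211]
tcp_rot: [-2.177, 1.57, 1.092]
contact_force: [-2.3, 4.0, 2.3]
gripper_width: 0.0384
```

Request:
send_rows(
  commands=[
    [[0, 0.02, 0, 0, 0, 0, -0.1]],
  ],
)

```text
clock: 25.7
ee_pos: [0.4663, -0.0175, 0.121]
tcp_rot: [-1.527, 1.57, 1.742]
contact_force: [-3.5, 5.9, 4.2]
gripper_width: 0.0388
```

Request:
send_rows(
  commands=[
    [[0, 0.02, 0, 0, 0, 0, -0.1]],
  ],
)

```text
clock: 25.82
ee_pos: [0.4663, -0.0183, 0.121]
tcp_rot: [-1.357, 1.569, 1.912]
contact_force: [-4.8, 8.3, 5.6]
gripper_width: 0.0388
```

Request:
send_rows(
  commands=[
    [[0, 0.02, 0, 0, 0, 0, -0.1]],
  ],
)

```text
clock: 25.95
ee_pos: [0.4663, -0.019, 0.121]
tcp_rot: [-1.319, 1.569, 1.95]
contact_force: [-6.6, 11.4, 5.3]
gripper_width: 0.0388
```

It held without turning up to about 11 N, so the left grip is still tight. Backing off.

Request:
send_rows(
  commands=[
    [[0, -0.12, 0, 0, 0, 0, -0.1], [0, -0.1, 0, 0, 0, 0, -0.1], [-0.5, 0, 0, 0, 0, 0, -0.1], [-0.9, 0, 0, 0, 0, 0, -0.1], [-0.9, 0, 0, 0, 0, 0, -0.1], [-0.9, 0, 0, 0, 0, 0, -0.1], [0, 0, 0, 0, 0, 0, -0.1]],
  ],
)

```text
clock: 26.82
ee_pos: [0.466, -0.0089, 0.2843]
tcp_rot: [2.883, 1.566, -0.131]
contact_force: [0.2, -1.0, -0.7]
gripper_width: 0.0385
```

Run:
```python
from h import *
st(); crop("scene","s11.png",80,90,340,300,3)
im,d=ctrl.get_image("top");cv2.imwrite("pics/t11.png",cv2.resize(im[60:310,110:400],None,fx=2.4,fy=2.4,interpolation=cv2.INTER_CUBIC))
```

```text
t 26.82 p [ 0.466  -0.0089  0.2843] F [ 0.18 -1.03 -0.73] w 0.0385 phi -1.4435 q [-0.07 -0.36  1.82 -0.    1.68  1.37] xaxis [ 0.005 -0.001 -1.   ]
```

View pics/s11.png

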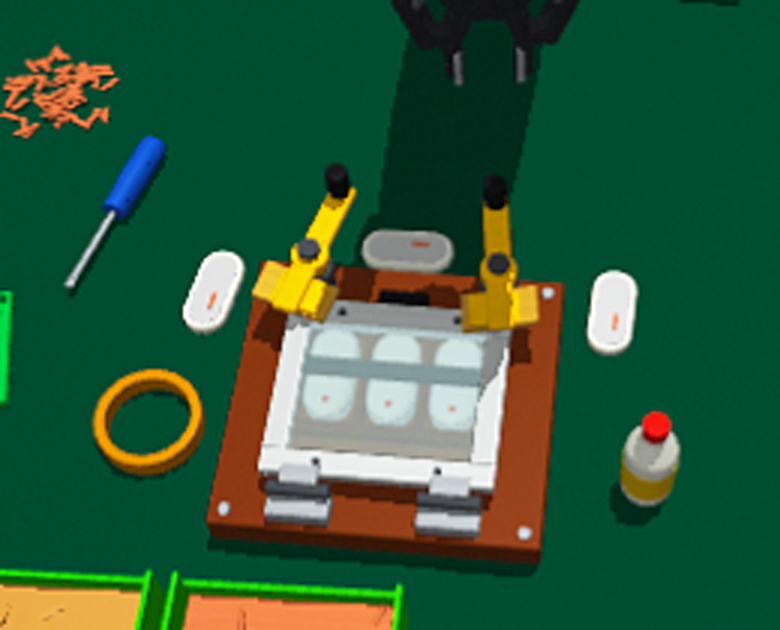

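View pics/t11.png

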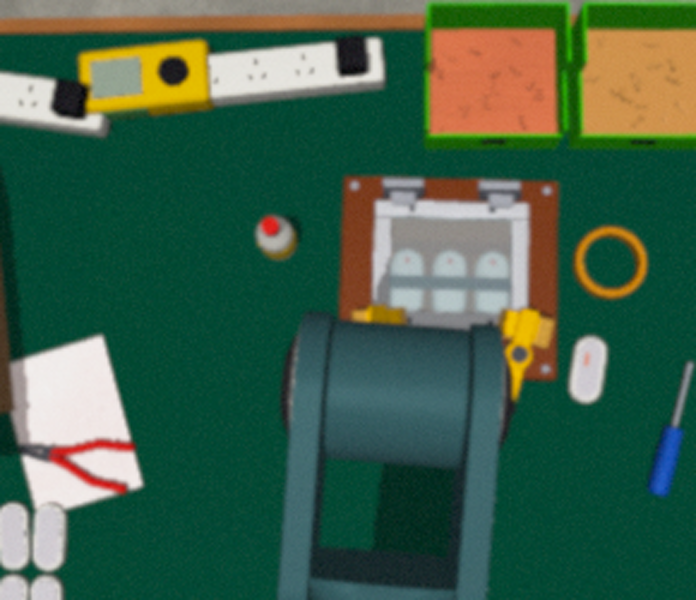

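The lid is down and both clamps are in place. In the top view the bottle, tape and half-shell 2 sit at the same pixels as at the start. The gripper is clear, so I'm handing in.

```bash
python3 -c "
from workcell import ctrl
print(ctrl.close_job())"
```

```text
the job is handed in; nothing more can be done
None
```

The lid is down on the housings, both wedge clamps are tight, and the job was handed in at about 27 s of the 61 s allowed. `close_job` reports no verdict, so the result is unconfirmed.

- **Lid:** I pushed it down along its arc until it hit a firm stop. The push peaked at 31 N there, the tip was about 70 mm above the bench, and I relieved it at once. No clamp was on the lid at that point.
- **Left clamp:** it started to bite at about 1.45 rad. I turned it to about 1.72 rad, where the push was about 10 to 11 N while it moved.
- **Right clamp:** it started to bite at about 1.65 rad. I turned it to about 1.84 rad, where the push was about 9.5 N while it moved.
- **Re-check of the left clamp:** after tightening the right one, I pushed the left knob again and saw no sign of turning up to about 11 N. That force was read at rest rather than while it turned, so it shows the clamp still holds but not its exact grip. I did not re-check the right clamp.
- **Last pictures:** the lid is level and both noses are over the strikers. The bottle is standing and the loose things show no visible shift. The gripper is clear of everything.

The force readings scatter by about 1 N. Near the end of each turn there was also some sideways and vertical force, up to about 5 N, from the pad rubbing on the knob. I could not measure how hard each clamp presses on the lid; I judged it only from the push on the knobs.

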